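Discharge the magnet charger and pull its fuse carrier

TASK

Make the magnet charger safe: take the brass stylus from its wooden rest and press the small recessed discharge button in the charger's top all the way down with the stylus tip, then stand the stylus back in its rest and let go of it. Then pinch the two opposed side catches of the fuse carrier together, draw the carrier straight up out of the charger and finish while still holding it, upright and still with both catches pinched, its foot at least 10 cm above the charger's top. Leave the other things on the counter where they are.

Things in the scene. Friction and masses are not known exactly. Their poses are not given: they have to be found in the camera images.
- stylus_grip (a point): Brass stylus, 120 mm long, 70 g, upright in its rest at the start: square handle 16 x 16 mm, 76 mm long on top; below it a collar 24 mm in diameter, 4 mm thick; then a tip rod 7 mm in diameter, 40 mm long. This point is the handle's centre, 82 mm above the tip's end, 38 mm below its top and above the collar; x and y are square to the handle's faces, z points from tip to handle.
- stylus_tip (a point): Lower end of the stylus's tip rod.
- rest_mouth (a point): Stylus rest, fixed: a wooden block 60 x 60 x 50 mm with one round hole 13 mm in diameter and 44 mm deep. This point is the centre of the hole's mouth on the block's top face, 50 mm above the counter. When the stylus stands home its collar lies on the block's top and its tip is 40 mm below this point.
- charger_top (a point): Magnet charger, fixed: grey steel box 150 (x) x 180 (y) x 60 mm high. This point is the centre of its top face, 60 mm above the counter. +x points to the edge with two steel pole shoes (12 mm high, at x 58 mm, y 50 mm either side). The fuse carrier's opening is centred 38 mm along +y; the button's well lies 20 mm along -x and 52 mm along -y.
- button_top (a point): Centre of the top face of the discharge button: a steel spring button 10 mm in diameter at the bottom of a round well 14 mm in diameter in the charger's top; at rest it lies 6 mm below the charger's top face. It goes straight down.
- button (a joint): Travel of the discharge button in m: 0 at rest, 0.004 fully down; needs about 1 N to start and 4.5 N fully down; springs back.
- carrier_grip (a point): Fuse carrier: upright black plastic block 34 (x) x 40 (y) x 78 mm, about 145 g, seated in the charger's opening with 53 mm showing. On each y side stands a sprung grey catch. This point is midway between the catches' thumb pads at mid-height: 57 mm above the carrier's foot, 21 mm below its top, 32 mm above the charger's top while seated. The catches are pinched along y; z is up.
- carrier_foot (a point): Centre of the fuse carrier's underside, 25 mm below the charger's top while seated. The catches' hooks hold the carrier under the charger's top plate until both are pinched flush with its sides.
- catch_a (a joint): Inward travel (m) of the catch on the carrier's +y side: 0 out (hooked), 0.0055 flush with the carrier's side. Its thumb pad is 12 mm wide (x), 16 mm high, and stands out 5.5 mm: the two pads are 51 mm apart over their outer faces, 40 mm when flush. Spring: about 0.7 N to start, 4.5 N flush.
- catch_b (a joint): The same for the catch on the carrier's -y side.
- keeper_a: Bystander: U-shaped iron keeper, 69 x 56 x 12 mm, loose on the counter; origin at its underside, near its centre.
- keeper_b: Bystander: a second keeper like keeper_a, beside the stylus rest.
- block_magnet: Bystander: dark ceramic block magnet 50 x 25 x 12 mm; origin at the centre of its underside.
- wand: Bystander: flat magnet wand 150 mm long (x from -70 to 82 mm of its origin), 26 mm wide and 14 mm high, lying beside the stylus rest; origin on its underside.
- compass_stand: Bystander: chrome compass stand, foot 76 mm in diameter, 110 mm high; origin at the centre of its underside.
- jar: Bystander: closed glass jar 68 mm in diameter, 85 mm high; origin at the centre of its underside.
Not all that is in view belongs to the job. There is more than one size of the part that bears stylus_grip; the job needs the larger.

How it is judged:
By the outcome, as a careful person would: the job done as asked, in the order asked, and still so for the second after the job is handed in, while the arm keeps its last pose, push and grip.
It also fails if it takes over 58 s, if anything falls off the work surface, if the arm or the gripper's body presses on something with over 40 N, if the wrist force passes 120 N, or if a joint passes its speed limit or range.

ROBOT

A 6-joint arm with a two-finger parallel gripper is mounted at the origin on the work surface. World frame = base frame: x ahead of the robot, y to its left, z up, the work surface at z = 0. Lengths are in m, angles in degrees, forces in N, time in s.
With the tool pointing down it reaches from about 0.3 to 0.75 m from the base axis. Payload 8.5 kg.
Tool frame: the origin (TCP) lies at the very end of the fingers, on their centre line; the grasp point (between the pads) lies 19 mm behind it (env.pinch_z is the distance from the TCP to the grasp point, in m); z points along the fingers, y is the line along which they close (so a half turn about z gives the same grasp; the last joint's range is limited). The gripper opens to 85 mm and grips with 20 to 120 N. Pads are 22 mm wide; open, the fingers measure 114 mm over their backs; the gripper's body (76 mm by 85 mm) begins 54 mm behind the grasp point. The pads swing forward as they close: fully open they stand 13 mm farther back than shut.
Start: joints at [-12.336, 21.807, 74.336, -0, 83.858, -12.336], TCP at [0.55, 0, 0.231] pointing down, gripper open.
Joint ranges: [-178.18, 178.18], [-50.72, 133.34], [12.68, 142.11], [-81.47, 261.47], [9.98, 163.14], [-165.26, 165.26]. Speed limits (degrees/s): [136.94, 136.94, 180, 180, 180, 180].

INTERFACE

Orientations are given as a 3x3 rotation matrix whose columns are the frame's x, y, z axes.
In Python, from rig import env, viewer gives the robot as it stands.
- The arm moves only by the tool drive_tool, never from a script. Its argument "series" is a list of rows, each a list of 3 entries, a list of its own where there are three numbers: the shift along the tool's x, y, z in m, then the turn about the tool's z in degrees, then the finger opening in m, from 0 to 0.0854. A call has 1 to 20 rows; each row is the pose to reach, as a shift and turn from the pose commanded when the call began, along the tool's axes at that moment; what a row does not reach only later rows make up. A row lasts 1/10 s, in which the tool goes at most 50 mm and 8.59 degrees, less where a joint would pass 70% of its speed; a pose out of reach is approached as far as the arm can. A call with a gripper value outside its range is refused whole. The fingers move at their own pace and stop on an object; "newtons" is the grip in N (left out, the last holds). Time passes only in rows, so rows that repeat a pose let the fingers close. It gives the time, the measured TCP pose, the force, the opening and the grip force at its end, in the units of the state.
- env.observe(): the state, without advancing time (a new reading comes with each control period).
- viewer.get_image(name): name is "scene" or "side" or "wrist"; returns a dict with "img" (384x512x3 uint8, red, green, blue), "depth" (384x512 float32, m along the optical axis (not along the pixel's ray), 0 where there is no reading), "camera_matrix" (3x3 intrinsics, pixels), "distortion" ([k1, k2, p1, p2, k3] as OpenCV has them; the pictures are not rectified), "rvec" (rotation vector, rad) and "tvec" (3), from world to camera coordinates, as OpenCV has them. Camera axes: x right, y down, z forward; pixel columns grow to the right and rows downward; lengths in m; the calibration is good to about 2 mm. A picture is of the moment at which its call begins.
- env.close_job(): hands the job in; it is judged then, once.
The state is a dict: "time_s": time; "q": joint angles; "qvel": joint speeds; "joint_efforts": joint torques, N m; "position": TCP position; "tool_rot": TCP orientation; "ft_force": force on the tool from outside, world axes, zero at the start; "wrist_torque": the same for the moment, N m; "grip_width": finger opening in m; "gripper_force": force on a finger pad.
Only numpy, scipy, OpenCV 4.12 (cv2) and the standard library are available. Lean on these libraries where they do the work, as an engineer would, in place of code of your own. Each camera call takes 0.05 s, during which the arm holds its last target. There are 200 camera calls.

## Working session

There is one attempt and no reset: what is moved stays moved. The work goes in short steps, Python scripts to look and compute and a tool call to move; the robot and the scene stay as the last step left them, time stands still between calls to the robot, and variables do not carry over. Pictures are saved under pics/ and viewed, at most 10 in all, crops included, and the job is handed in when it is done.

Besides the shell and the picture viewer there is one more tool, called after "Call:" by a JSON object that holds its "fn" and its "kwargs", one argument or row to a line. drive_tool: Moves the arm, as the interface text tells. Its arguments: {"type":"object","properties":{"series":{"type":"array"},"newtons":{"type":"number"}},"required":["series"]}

```bash
mkdir -p pics; ls; cat > h.py <<'E'
import numpy as np, cv2, pickle
from rig import env, viewer
def shot(n, save=None):
    d=viewer.get_image(n)
    if save: cv2.imwrite('pics/'+save,d['img'][:,:,::-1])
    pickle.dump(d,open(f'{n}.pkl','wb'))
    return d
def load(n): return pickle.load(open(f'{n}.pkl','rb'))
def ray(d,uv):
    R=cv2.Rodrigues(np.array(d['rvec'],float))[0]; t=np.array(d['tvec'],float).ravel()
    p=cv2.undistortPoints(np.array(uv,float).reshape(-1,1,2),np.array(d['camera_matrix'],float),np.array(d['distortion'],float)).reshape(-1,2)
    return -R.T@t, np.c_[p,np.ones(len(p))]@R
def plane(d,uv,z):
    c,r=ray(d,uv); return c+r*((z-c[2])/r[:,2])[:,None]
def cloud(d):
    h,w=d['depth'].shape; v,u=np.mgrid[:h,:w]
    c,r=ray(d,np.c_[u.ravel(),v.ravel()])
    return (c+r*d['depth'].reshape(-1,1)).reshape(h,w,3)
def proj(d,P):
    return cv2.projectPoints(np.array(P,float).reshape(-1,1,3),np.array(d['rvec'],float),np.array(d['tvec'],float),np.array(d['camera_matrix'],float),np.array(d['distortion'],float))[0].reshape(-1,2)
E
python3 - <<'E'
from h import *
a=shot('scene');b=shot('side');c=shot('wrist')
m=np.vstack([np.hstack([a['img'],b['img']])])
cv2.imwrite('pics/a.png',cv2.resize(a['img'][:,:,::-1],(800,600)))
cv2.imwrite('pics/b.png',cv2.resize(b['img'][:,:,::-1],(800,600)))
cv2.imwrite('pics/c.png',c['img'][:,:,::-1])
print(env.observe(),env.pinch_z)
for d in(a,b,c): print(ray(d,[[256,192]]), (d['depth']>0).mean())
E
```

```text
pics
{'time_s': 0.15, 'q': array([-1.23347985e+01,  2.18333568e+01,  7.43701561e+01,  2.10482988e-04,
        8.38584239e+01, -1.23357924e+01]), 'qvel': array([ 0.03577461, -0.20290727, -0.23670061, -0.08347876,  0.12169178,
        0.03008158]), 'joint_efforts': array([ 1.94521621e-03, -4.48624384e+01, -2.31344014e+01, -1.86937300e-04,
        3.77541786e-03, -1.65174959e-05]), 'position': array([5.49792056e-01, 5.35332414e-05, 2.30869256e-01]), 'tool_rot': array([[-1.68288123e-05,  9.99999443e-01, -1.05526628e-03],
       [ 9.99999972e-01,  1.70762766e-05,  2.34495574e-04],
       [ 2.34513463e-04, -1.05526230e-03, -9.99999416e-01]]), 'ft_force': array([-0.1425883 ,  0.01499447, -1.18067841]), 'wrist_torque': array([0.00861266, 0.02292472, 0.00750569]), 'gripper_force': 0.0, 'grip_width': 0.08511215923577414} 0.0187
(array([1.059138  , 0.44280101, 0.85833578]), array([[-0.46950414, -0.44722656, -0.76133234]])) 0.9961649576822916
(array([ 0.22807514, -0.64599342,  0.54434858]), array([[ 0.43697532,  0.72334483, -0.5346562 ]])) 0.9961751302083334
(array([0.54857244, 0.08146577, 0.37131909]), array([[ 0.01189491, -0.32362667, -0.94627602]])) 0.9959259033203125
```

View pics/a.png

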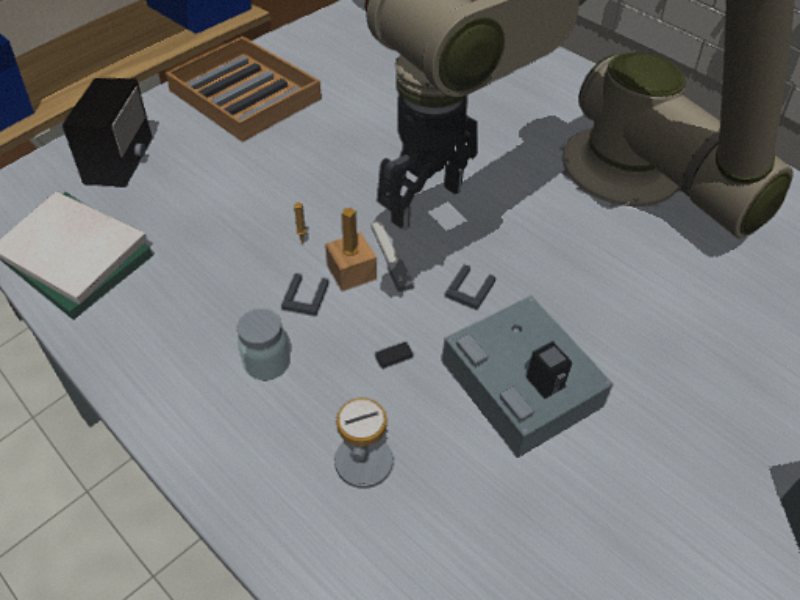

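View pics/b.png

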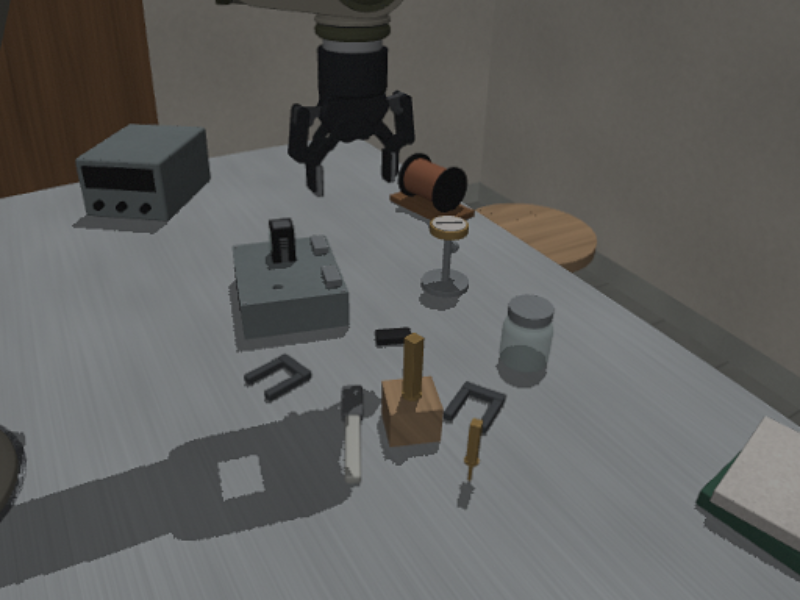

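Scene picture (800x600 scaling): a brass stylus in the wooden rest at (349,235) and a smaller brass one outside it at (300,222). The first fits: it is larger and stands in the rest. The charger is at (527,372), with the well at (517,328) and the carrier at (549,368). In the side view the stylus is at (413,365), the small one at (474,445), the charger at (290,290) and the carrier at (282,240).

```bash
python3 - <<'E'
from h import *
ims=[]
for n,(x0,y0,x1,y1) in (('scene',(180,120,270,190)),('side',(235,205,325,315))):
    im=load(n)['img'][y0:y1,x0:x1,::-1]; ims.append(cv2.resize(im,(400,int(400*(y1-y0)/(x1-x0))),interpolation=cv2.INTER_CUBIC))
H=max(i.shape[0] for i in ims); cv2.imwrite('pics/crop.png',np.hstack([cv2.copyMakeBorder(i,0,H-i.shape[0],0,0,0) for i in ims]))
for n in('scene','side'):
    d=load(n);P=cloud(d);hsv=cv2.cvtColor(d['img'],cv2.COLOR_RGB2HSV)
    # wood/brass objects
    m=((hsv[...,1]>120)&(hsv[...,0]<30)&(P[...,2]>0.01)&(P[...,2]<.3)&(P[...,0]>.2)&(P[...,0]<.8)&(abs(P[...,1])<.5)).astype(np.uint8)
    k,l,s,c=cv2.connectedComponentsWithStats(m)
    for i in range(1,k):
        if s[i,4]>30:
            q=P[l==i]; print(n,s[i],q.min(0).round(3),q.max(0).round(3))
            t=q[abs(q[:,2]-q[:,2].max())<.006]; print('  top',t.mean(0).round(4),len(t))
            b=q[abs(q[:,2]-.05)<.003]; 
            if len(b)>20: print('  z50 rect',cv2.minAreaRect(b[:,:2].astype(np.float32)),len(b))
    # charger top
    m=(abs(P[...,2]-.06)<.004)&(hsv[...,1]<90)&(P[...,0]<.9)
    m=m.astype(np.uint8);k,l,s,c=cv2.connectedComponentsWithStats(m)
    for i in range(1,k):
        if s[i,4]>400:
            q=P[l==i];print(n,'ch',s[i],q.mean(0).round(4),cv2.minAreaRect(q[:,:2].astype(np.float32)))
E
```

```text
scene [189 130   7  20  85] [ 0.55  -0.266  0.027] [ 0.563 -0.251  0.086]
  top [ 0.557  -0.2584  0.084 ] 18
scene [209 133  31  40 552] [ 0.506 -0.192  0.045] [ 0.579 -0.118  0.132]
  top [ 0.5448 -0.1548  0.1289] 40
  z50 rect ((0.5445798635482788, -0.15542973577976227), (0.06073455139994621, 0.05909721180796623), 70.05158233642578) 311
scene [216 263  31  22 160] [0.735 0.075 0.095] [0.79  0.127 0.112]
  top [0.7725 0.1111 0.1082] 101
scene ch [ 285  190  107   90 3839] [0.5228 0.17   0.0596] ((0.5214004516601562, 0.16831713914871216), (0.1825939118862152, 0.15416355431079865), 75.69937133789062)
side [275 142  25  11 117] [0.728 0.066 0.097] [0.784 0.114 0.11 ]
  top [0.7469 0.0797 0.1068] 64
side [257 213  14  43 372] [ 0.531 -0.169  0.051] [ 0.552 -0.147  0.131]
  top [ 0.5409 -0.1584  0.129 ] 64
side [298 268  11  37 199] [ 0.548 -0.269  0.01 ] [ 0.561 -0.256  0.087]
  top [ 0.5539 -0.2621  0.0846] 39
side ch [ 148  151   75   47 2170] [0.5094 0.1536 0.0598] ((0.5207197666168213, 0.16884151101112366), (0.18758922815322876, 0.1502838432788849), 75.4966812133789)
```

View pics/crop.png

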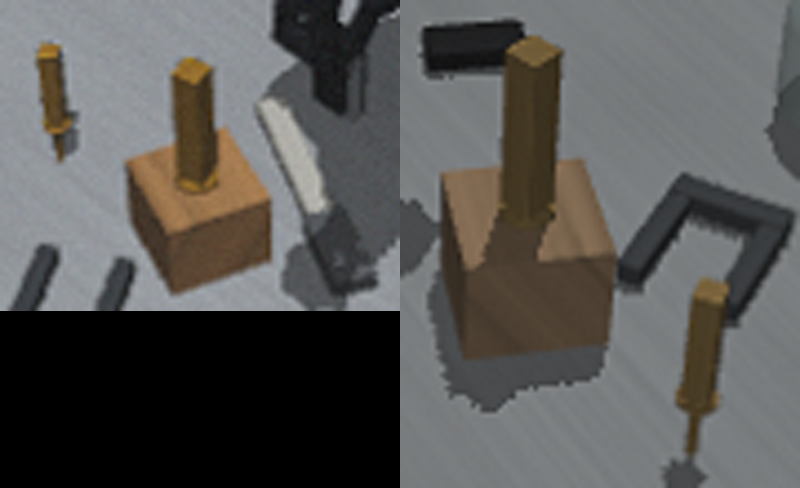

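View pics/c.png

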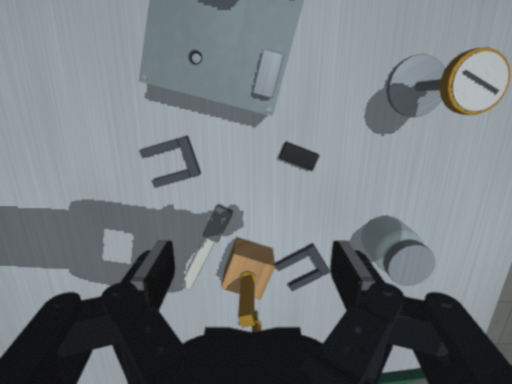

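The larger stylus is the one in the rest (crop at (192,130)). The smaller one stands apart at (55,100). Now I move over the rest for a close look.

Call:
{"fn": "drive_tool", "kwargs": {
  "series": [
    [[-0.05, -0.002, 0], 0, 0.085],
    [[-0.1, -0.004, 0], 0, 0.085],
    [[-0.15, -0.006, 0], 0, 0.085],
    [[-0.156, -0.006, 0], 0, 0.085],
    [[-0.156, -0.006, 0], 0, 0.085],
    [[-0.156, -0.006, 0], 0, 0.085]
  ]
}}

```text
time_s: 0.75
position: [0.5439, -0.1551, 0.2312]
tool_rot: [[-0.001, 1.0, -0.0], [1.0, 0.001, 0.001], [0.001, -0.0, -1.0]]
ft_force: [-0.2, -0.1, 0.4]
grip_width: 0.0851
gripper_force: 0.0
```

```bash
python3 - <<'E'
from h import *
d=shot('wrist','d.png'); P=cloud(d); hsv=cv2.cvtColor(d['img'],cv2.COLOR_RGB2HSV)
print(env.observe()['position'],env.observe()['qvel'].round(2))
big=d['img'][90:330,150:400,::-1]; cv2.imwrite('pics/d2.png',cv2.resize(big,None,fx=2.4,fy=2.4,interpolation=cv2.INTER_CUBIC))
b=(hsv[...,1]>90)&(hsv[...,0]<30)
near=(np.hypot(P[...,0]-.544,P[...,1]+.156)<.06)
for lo,hi in((.122,.14),(.046,.0515)):
    m=b&near&(P[...,2]>lo)&(P[...,2]<hi); k,l,s,c=cv2.connectedComponentsWithStats(m.astype(np.uint8))
    i=1+s[1:,4].argmax(); m=l==i
    q=P[m]; print(m.sum(),s[i],q.mean(0).round(4),cv2.minAreaRect(q[:,:2].astype(np.float32)))
    v,u=np.nonzero(m); z=np.median(q[:,2]); print(z)
    q=plane(d,np.c_[u,v],.132 if lo>.1 else .05); print('pl',cv2.minAreaRect(q[:,:2].astype(np.float32)))
E
```

```text
[ 0.54402406 -0.15465182  0.23131863] [ 0.55 -0.31 -0.01 -0.05 -0.04 -0.1 ]
292 [241 179  21  20 292] [ 0.5413 -0.1537  0.1275] ((0.5412561297416687, -0.15431132912635803), (0.015933020040392876, 0.0159036573022604), 16.203323364257812)
0.12776650772016368
pl ((0.5412922501564026, -0.15222877264022827), (0.015777606517076492, 0.016780797392129898), 16.390365600585938)
1658 [ 222  139   60   59 1658] [ 0.5406 -0.1495  0.0481] ((0.5408557653427124, -0.15473587810993195), (0.05867352336645126, 0.05774848535656929), 70.73416137695312)
0.04808947998668109
pl ((0.5408306121826172, -0.1542680561542511), (0.05873334780335426, 0.05714546889066696), 70.5320053100586)
```

View pics/d2.png

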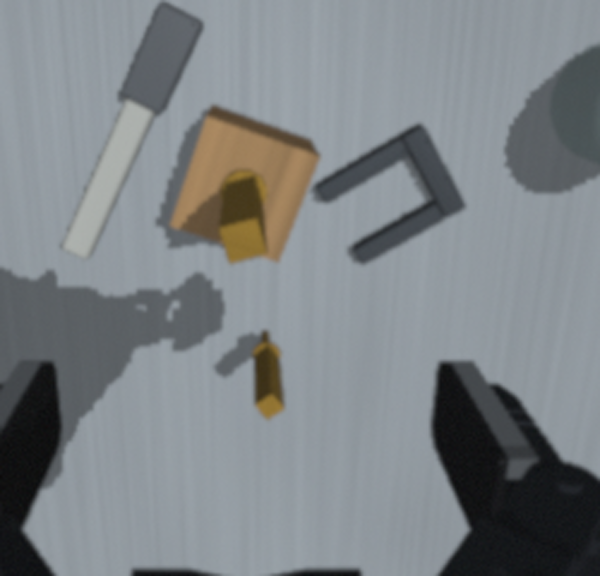

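The stylus handle top is at crop (244,240) and its yaw is about 16°. The small stylus is at (268,385) and well clear. Next is the turn, the descent and the grasp.

Call:
{"fn": "drive_tool", "kwargs": {
  "series": [
    [[0.001, -0.0015, 0], -8, 0.06],
    [[0.001, -0.0015, 0.02], -16.3, 0.06],
    [[0.001, -0.0015, 0.06], -16.3, 0.06],
    [[0.001, -0.0015, 0.1], -16.3, 0.06],
    [[0.001, -0.0015, 0.135], -16.3, 0.06],
    [[0.001, -0.0015, 0.158], -16.3, 0.06],
    [[0.001, -0.0015, 0.158], -16.3, 0.06],
    [[0.001, -0.0015, 0.158], -16.3, 0.06]
  ],
  "newtons": 50
}}

```text
time_s: 1.6
position: [0.543, -0.1542, 0.0741]
tool_rot: [[-0.282, 0.959, 0.001], [0.959, 0.282, -0.0], [-0.0, 0.001, -1.0]]
ft_force: [-0.2, -0.2, -0.0]
grip_width: 0.0602
gripper_force: 0.0
```

```bash
python3 - <<'E'
from h import *
d=shot('wrist','e.png'); s=shot('side')
print(env.observe()['position'],env.observe()['ft_force'])
o=env.observe(); T=np.array(o['tool_rot'])
cv2.imwrite('pics/e2.png',np.hstack([d['img'][150:384,80:430,::-1],s['img'][150:384,130:430,::-1]]))
E
```

```text
[ 0.54338027 -0.15481964  0.0750461 ] [ 0.80436768  0.31714815 -0.0116995 ]
```

View pics/e2.png

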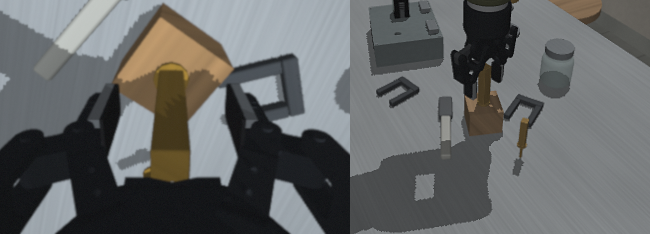

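The handle lies centred between the fingers at (168,120). I close and lift.

Call:
{"fn": "drive_tool", "kwargs": {
  "series": [
    [[0, 0, 0], 0, 0.0],
    [[0, 0, 0], 0, 0.0],
    [[0, 0, 0], 0, 0.0],
    [[0, 0, 0], 0, 0.0],
    [[0, 0, 0], 0, 0.0],
    [[0, 0, 0], 0, 0.0]
  ],
  "newtons": 50
}}

```text
time_s: 2.3
position: [0.5427, -0.1551, 0.0739]
tool_rot: [[-0.281, 0.96, 0.001], [0.96, 0.281, -0.0], [-0.001, 0.001, -1.0]]
ft_force: [-1.2, 0.9, 6.0]
grip_width: 0.0152
gripper_force: 48.8
```

Call:
{"fn": "drive_tool", "kwargs": {
  "series": [
    [[0, 0, -0.02], 0, 0.0],
    [[0, 0, -0.05], 0, 0.0],
    [[0, 0, -0.08], 0, 0.0],
    [[0, 0, -0.1], 0, 0.0],
    [[0, 0, -0.1], 0, 0.0],
    [[0, 0, -0.1], 0, 0.0]
  ]
}}

```text
time_s: 2.9
position: [0.5421, -0.1549, 0.1725]
tool_rot: [[-0.281, 0.96, -0.001], [0.96, 0.281, 0.0], [0.001, -0.001, -1.0]]
ft_force: [0.5, 0.1, -1.1]
grip_width: 0.0157
gripper_force: 48.7
```

```bash
python3 - <<'E'
from h import *
o=env.observe();print(o['position'],o['tool_rot'].round(4),o['ft_force'])
for n in('scene','side'):
    d=shot(n);P=cloud(d);hsv=cv2.cvtColor(d['img'],cv2.COLOR_RGB2HSV)
    m=(hsv[...,1]>110)&(hsv[...,0]<30)&(np.hypot(P[...,0]-.5425,P[...,1]+.155)<.03)&(P[...,2]>.065)
    q=P[m];print(n,m.sum(),q.min(0),q.max(0))
    for z in np.arange(.095,.24,.01):
        k=abs(q[:,2]-z)<.005
        if k.sum()>2: print(z.round(3),k.sum(),q[k].mean(0).round(4))
d=load('side');u,v=proj(d,[.5425,-.155,.12])[0].astype(int)
cv2.imwrite('pics/f.png',cv2.resize(d['img'][v-60:v+60,u-60:u+60,::-1],(480,480)))
E
```

```text
[ 0.54213749 -0.15487392  0.17251284] [[-2.806e-01  9.598e-01 -9.000e-04]
 [ 9.598e-01  2.806e-01  4.000e-04]
 [ 7.000e-04 -7.000e-04 -1.000e+00]] [ 0.50979701  0.07412246 -1.05759197]
scene 94 [ 0.5336289  -0.16075507  0.10948028] [ 0.5542803  -0.1429539   0.21970969]
0.115 6 [ 0.5435 -0.1536  0.1156]
0.125 7 [ 0.5455 -0.1539  0.1254]
0.135 5 [ 0.546  -0.1535  0.1349]
0.145 4 [ 0.5458 -0.1486  0.1472]
0.155 38 [ 0.5472 -0.1507  0.1541]
0.165 13 [ 0.5445 -0.1504  0.1635]
0.175 4 [ 0.5354 -0.1509  0.1753]
0.185 6 [ 0.5367 -0.1506  0.1854]
0.205 3 [ 0.5381 -0.1487  0.2042]
0.215 6 [ 0.5413 -0.1495  0.2153]
side 338 [ 0.52916111 -0.1681178   0.11193743] [ 0.55144272 -0.15216011  0.22833032]
0.115 14 [ 0.5401 -0.1586  0.1157]
0.125 13 [ 0.5401 -0.1581  0.1248]
0.135 15 [ 0.5398 -0.1584  0.1346]
0.145 14 [ 0.5385 -0.1625  0.1463]
0.155 73 [ 0.5384 -0.1619  0.1541]
0.165 53 [ 0.54   -0.1621  0.1641]
0.175 24 [ 0.5443 -0.1633  0.1743]
0.185 25 [ 0.5459 -0.1625  0.1849]
0.195 23 [ 0.5455 -0.1628  0.195 ]
0.205 26 [ 0.5446 -0.1634  0.2046]
0.215 30 [ 0.5448 -0.1634  0.215 ]
0.225 28 [ 0.5456 -0.1626  0.2246]
```

View pics/f.png

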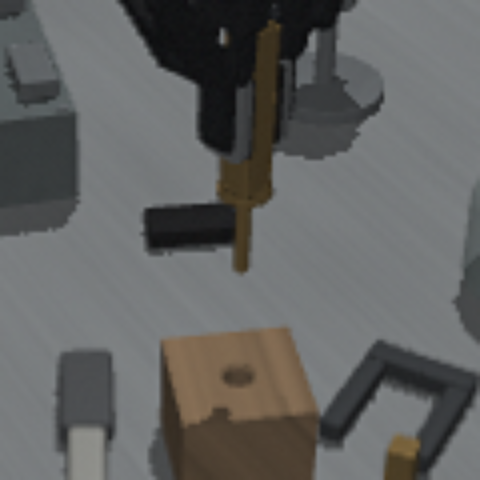

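The stylus is held upright, its tip at crop (241,268) above the hole at (238,375). Now I measure the well and the hole.

```bash
python3 - <<'E'
from h import *
def dark(d,X,z,r=.016):
    # centroid of dark blob on the plane z near X
    u0,v0=proj(d,X)[0]; h=14
    a,b=int(u0)-h,int(v0)-h
    g=cv2.cvtColor(d['img'],cv2.COLOR_RGB2GRAY)[b:b+2*h,a:a+2*h]
    g=cv2.resize(g,None,fx=8,fy=8,interpolation=cv2.INTER_CUBIC)
    Q=None
    vv,uu=np.mgrid[:g.shape[0],:g.shape[1]]
    uv=np.c_[uu.ravel()/8.-7/16+a,vv.ravel()/8.-7/16+b]
    Q=plane(d,uv,z)[:,:2].reshape(*g.shape,2)
    R=np.hypot(Q[...,0]-X[0],Q[...,1]-X[1])
    t=(np.median(g[R<r])+g[R<r].min())/2
    k,l,s,c=cv2.connectedComponentsWithStats(((g<t)&(R<r)).astype(np.uint8))
    i=1+s[1:,4].argmax(); q=Q[l==i].astype(np.float32)
    return q.mean(0).round(4),cv2.minAreaRect(q)
for n in('scene','side','wrist'):
    d=load(n)
    if n=='wrist': 
        continue
    print(n,'well',dark(d,[.4887,.1231,.06],.06)); print(n,'hole',dark(d,[.543,-.155,.05],.05))
ims=[]
for n in('scene','side'):
    d=load(n)
    for X in([.4887,.1231,.06],[.543,-.155,.05]):
        u,v=proj(d,X)[0].astype(int); im=cv2.resize(d['img'][v-20:v+20,u-20:u+20,::-1],(380,380),interpolation=cv2.INTER_CUBIC); cv2.drawMarker(im,(190,190),(0,0,255)); ims.append(im[40:340])
cv2.imwrite('pics/g.png',np.vstack([np.hstack(ims[:2]),np.hstack(ims[2:])]))
E
```

```text
scene well (array([0.4881, 0.1227], dtype=float32), ((0.4886687994003296, 0.12259092926979065), (0.008582882583141327, 0.014097954146564007), 29.916202545166016))
scene hole (array([ 0.5442, -0.1552], dtype=float32), ((0.5442902445793152, -0.15513524413108826), (0.010788600891828537, 0.014042980968952179), 44.959495544433594))
side well (array([0.4884, 0.1217], dtype=float32), ((0.48868879675865173, 0.12170632183551788), (0.01010042056441307, 0.013053623028099537), 62.06155014038086))
side hole (array([ 0.541 , -0.1583], dtype=float32), ((0.5410749912261963, -0.1583845168352127), (0.011267630383372307, 0.013708545826375484), 61.45119094848633))
```

View pics/g.png

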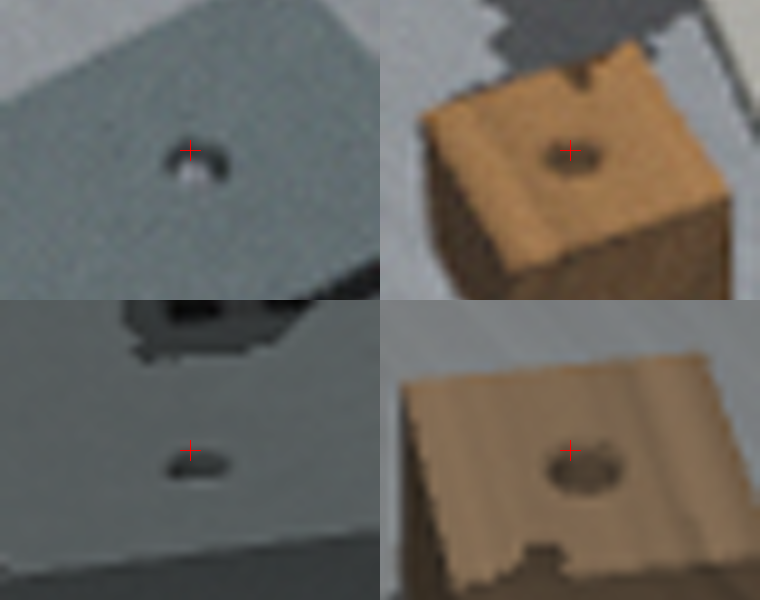

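```bash
python3 - <<'E'
from h import *
r=[]
for n,(dx,dy) in(('scene',(7,12)),('side',(7,15))):
    d=load(n); u,v=proj(d,[.4887,.1231,.06])[0].astype(int)
    uv=[[u-20+(190+dx)/9.5-.5,v-20+(190+dy)/9.5-.5]]
    r.append(plane(d,uv,.06)[0]); print(n,r[-1])
    # charger corner rect again
w=np.mean(r,0)[:2]+[-.0004,.0011]; print('well',w)
o=env.observe();T=o['tool_rot'];print(T.T@np.append(w-o['position'][:2],0))
E
```

```text
scene [0.48938154 0.12258044 0.06      ]
side [0.48892656 0.12237782 0.06      ]
well [0.48875405 0.12357913]
[0.28206144 0.02709032 0.00049754]
```

Call:
{"fn": "drive_tool", "kwargs": {
  "series": [
    [[0.03, 0.003, 0], 0, 0.0],
    [[0.07, 0.007, 0], 0, 0.0],
    [[0.115, 0.011, 0], 0, 0.0],
    [[0.16, 0.015, 0], 0, 0.0],
    [[0.205, 0.02, 0], 0, 0.0],
    [[0.245, 0.0235, 0], 0, 0.0],
    [[0.27, 0.026, 0], 0, 0.0],
    [[0.282, 0.027, 0], 0, 0.0],
    [[0.282, 0.027, 0.02], 0, 0.0],
    [[0.282, 0.027, 0.037], 0, 0.0],
    [[0.282, 0.027, 0.037], 0, 0.0],
    [[0.282, 0.027, 0.037], 0, 0.0],
    [[0.282, 0.027, 0.037], 0, 0.0]
  ]
}}

```text
time_s: 4.3
position: [0.4898, 0.1229, 0.137]
tool_rot: [[-0.28, 0.96, 0.001], [0.96, 0.28, -0.0], [-0.0, 0.001, -1.0]]
ft_force: [0.1, -0.1, -1.1]
grip_width: 0.0152
gripper_force: 48.8
```

```bash
python3 - <<'E'
from h import *
o=env.observe();print(o['position'],o['ft_force'],o['grip_width'])
ims=[]
for n in('scene','side','wrist'):
    d=shot(n); u,v=proj(d,[.4887,.1231,.065])[0].astype(int); print(n,u,v)
    ims.append(cv2.resize(d['img'][max(v-25,0):v+25,u-25:u+25,::-1],(260,260),interpolation=cv2.INTER_CUBIC))
    P=cloud(d);hsv=cv2.cvtColor(d['img'],cv2.COLOR_RGB2HSV)
    m=(hsv[...,1]>100)&(hsv[...,0]<30)&(np.hypot(P[...,0]-.489,P[...,1]-.1235)<.03)&(P[...,2]>.062)&(P[...,2]<.11)
    q=P[m];print(n,m.sum(),q.min(0)[2])
    k=q[:,2]<.104; print(q[k&(q[:,2]<.1)].mean(0))
cv2.imwrite('pics/i.png',np.hstack(ims))
E
```

```text
[0.48977992 0.12285768 0.13695736] [ 0.07167508 -0.13295415 -1.11917992] 0.015204047803065293
scene 330 208
scene 19 0.07503371860813068
[0.49305181 0.12305473 0.08676024]
side 176 181
side 30 0.07475328070518655
[0.48857198 0.11895493 0.08764209]
wrist 252 201
wrist 50 0.07481926879000628
[0.48747764 0.12625347 0.0836144 ]
```

View pics/i.png

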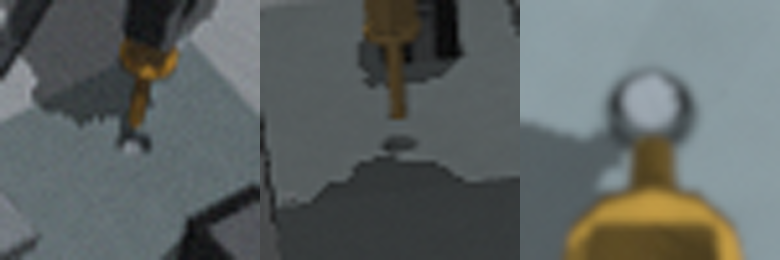

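The tip is right over the well in all three views, for instance (401,143) for the well in the side view. I press slowly.

Call:
{"fn": "drive_tool", "kwargs": {
  "series": [
    [[0.0006, -0.0004, 0.008], 0, 0.0],
    [[0.0006, -0.0004, 0.015], 0, 0.0],
    [[0.0006, -0.0004, 0.019], 0, 0.0],
    [[0.0006, -0.0004, 0.021], 0, 0.0],
    [[0.0006, -0.0004, 0.022], 0, 0.0],
    [[0.0006, -0.0004, 0.022], 0, 0.0]
  ]
}}

```text
time_s: 5.05
position: [0.4884, 0.1237, 0.1144]
tool_rot: [[-0.281, 0.96, -0.001], [0.96, 0.281, -0.0], [0.0, -0.001, -1.0]]
ft_force: [-3.0, -0.7, 2.6]
grip_width: 0.0155
gripper_force: 49.1
```

Call:
{"fn": "drive_tool", "kwargs": {
  "series": [
    [[0, 0, 0.001], 0, 0.0],
    [[0, 0, 0.002], 0, 0.0],
    [[0, 0, 0.002], 0, 0.0],
    [[0, 0, 0.002], 0, 0.0]
  ]
}}

```text
time_s: 5.45
position: [0.4887, 0.1237, 0.1135]
tool_rot: [[-0.281, 0.96, 0.001], [0.96, 0.281, -0.0], [-0.0, 0.001, -1.0]]
ft_force: [-5.3, 0.4, 13.9]
grip_width: 0.0153
gripper_force: 50.6
```

Call:
{"fn": "drive_tool", "kwargs": {
  "series": [
    [[0, 0, 0.001], 0, 0.0],
    [[0, 0, 0.001], 0, 0.0],
    [[0, 0, 0.001], 0, 0.0],
    [[0, 0, 0.001], 0, 0.0]
  ]
}}

```text
time_s: 5.85
position: [0.4888, 0.1237, 0.1132]
tool_rot: [[-0.281, 0.96, 0.002], [0.96, 0.281, -0.0], [-0.001, 0.002, -1.0]]
ft_force: [-8.1, -1.4, 20.7]
grip_width: 0.0155
gripper_force: 51.7
```

```bash
python3 - <<'E'
from h import *
o=env.observe();print(o['position'],o['ft_force'],o['wrist_torque'])
E
```

```text
[0.48884652 0.1237171  0.11321838] [-8.13343817 -1.3823534  20.73771583] [-0.1301618   1.59761668  0.03926911]
```

It is bottomed: a stiff stop at about 21 N. I go up and back over the rest.

Call:
{"fn": "drive_tool", "kwargs": {
  "series": [
    [[0, 0, -0.01], 0, 0.0],
    [[0, 0, -0.035], 0, 0.0],
    [[0, 0, -0.062], 0, 0.0],
    [[-0.03, -0.003, -0.062], 0, 0.0],
    [[-0.075, -0.007, -0.062], 0, 0.0],
    [[-0.12, -0.011, -0.062], 0, 0.0],
    [[-0.165, -0.0155, -0.062], 0, 0.0],
    [[-0.21, -0.02, -0.062], 0, 0.0],
    [[-0.25, -0.0235, -0.062], 0, 0.0],
    [[-0.275, -0.026, -0.062], 0, 0.0],
    [[-0.2826, -0.0266, -0.05], 0, 0.0],
    [[-0.2826, -0.0266, -0.02], 0, 0.0],
    [[-0.2826, -0.0266, -0.015], 0, 0.0],
    [[-0.2826, -0.0266, -0.015], 0, 0.0],
    [[-0.2826, -0.0266, -0.015], 0, 0.0],
    [[-0.2826, -0.0266, -0.015], 0, 0.0]
  ]
}}

```text
time_s: 7.45
position: [0.543, -0.1548, 0.1275]
tool_rot: [[-0.281, 0.96, 0.002], [0.96, 0.281, -0.001], [-0.001, 0.002, -1.0]]
ft_force: [0.3, -1.1, 0.4]
grip_width: 0.0153
gripper_force: 48.8
```

```bash
python3 - <<'E'
from h import *
o=env.observe();print(o['position'],o['ft_force'],o['grip_width'])
ims=[]
for n in('scene','side','wrist'):
    d=shot(n); u,v=proj(d,[.5425,-.156,.055])[0].astype(int); print(n,u,v)
    ims.append(cv2.resize(d['img'][max(v-25,0):v+25,u-25:u+25,::-1],(260,260),interpolation=cv2.INTER_CUBIC))
cv2.imwrite('pics/j.png',np.hstack(ims))
E
```

```text
[ 0.54299815 -0.15476662  0.12750233] [ 0.30829135 -1.07548735  0.40147458] 0.015291612787772295
scene 224 158
side 263 249
wrist 252 203
```

View pics/j.png

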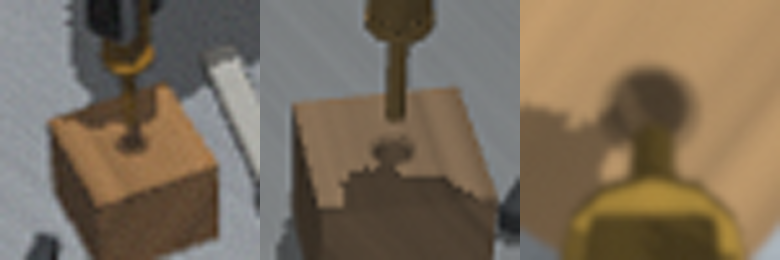

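The tip is over the hole, at (393,151) in the side view. I lower it, watching the force.

Call:
{"fn": "drive_tool", "kwargs": {
  "series": [
    [[0, 0, 0.015], 0, 0.0],
    [[0, 0, 0.03], 0, 0.0],
    [[0, 0, 0.042], 0, 0.0],
    [[0, 0, 0.049], 0, 0.0],
    [[0, 0, 0.052], 0, 0.0],
    [[0, 0, 0.052], 0, 0.0],
    [[0, 0, 0.052], 0, 0.0]
  ]
}}

```text
time_s: 8.3
position: [0.5428, -0.1551, 0.0747]
tool_rot: [[-0.281, 0.96, 0.001], [0.96, 0.281, -0.0], [-0.001, 0.001, -1.0]]
ft_force: [0.6, 0.6, -0.7]
grip_width: 0.0153
gripper_force: 48.8
```

Call:
{"fn": "drive_tool", "kwargs": {
  "series": [
    [[0, 0, 0.001], 0, 0.0],
    [[0, 0, 0.001], 0, 0.0],
    [[0, 0, 0.001], 0, 0.0]
  ]
}}

```text
time_s: 8.6
position: [0.5428, -0.1552, 0.0739]
tool_rot: [[-0.281, 0.96, 0.001], [0.96, 0.281, -0.001], [-0.001, 0.001, -1.0]]
ft_force: [-0.9, 0.6, 5.1]
grip_width: 0.0154
gripper_force: 49.3
```

Call:
{"fn": "drive_tool", "kwargs": {
  "series": [
    [[0, 0, -0.001], 0, 0.06],
    [[0, 0, -0.001], 0, 0.06],
    [[0, 0, -0.001], 0, 0.06],
    [[0, 0, -0.001], 0, 0.06],
    [[0, 0, -0.001], 0, 0.06],
    [[0, 0, -0.02], 0, 0.06],
    [[0, 0, -0.05], 0, 0.06],
    [[0, 0, -0.09], 0, 0.06],
    [[0, 0, -0.13], 0, 0.06],
    [[0, 0, -0.17], 0, 0.06],
    [[0, 0, -0.17], 0, 0.06]
  ]
}}

```text
time_s: 9.7
position: [0.544, -0.1557, 0.2488]
tool_rot: [[-0.281, 0.96, 0.009], [0.96, 0.281, -0.005], [-0.007, 0.007, -1.0]]
ft_force: [-0.2, -0.2, -0.2]
grip_width: 0.0604
gripper_force: 0.0
```

```bash
python3 - <<'E'
from h import *
o=env.observe();print(o['position'],o['grip_width'],o['q'].round(1))
for n in('scene','side'):
    d=shot(n);P=cloud(d);hsv=cv2.cvtColor(d['img'],cv2.COLOR_RGB2HSV)
    m=(hsv[...,1]>110)&(hsv[...,0]<30)&(np.hypot(P[...,0]-.5425,P[...,1]+.155)<.05)&(P[...,2]>.065)
    q=P[m];t=q[q[:,2]>q[:,2].max()-.006];print(n,m.sum(),q.min(0).round(3),q.max(0).round(3),t.mean(0).round(4))
E
```

```text
[ 0.54399839 -0.15571529  0.24883806] 0.06038812879260973 [-28.   22.5  70.3   0.   86.6 -44.3]
scene 218 [ 0.535 -0.185  0.065] [ 0.586 -0.118  0.452] [ 0.5635 -0.138   0.4493]
side 385 [ 0.515 -0.175  0.065] [ 0.569 -0.136  0.323] [ 0.5151 -0.1753  0.3235]
```

Call:
{"fn": "drive_tool", "kwargs": {
  "series": [
    [[0.03, 0.008, 0], -8, 0.085],
    [[0.075, 0.019, 0], -16, 0.085],
    [[0.12, 0.031, 0], -24, 0.085],
    [[0.165, 0.042, 0], -32, 0.085],
    [[0.21, 0.054, 0], -40, 0.085],
    [[0.255, 0.065, 0], -48, 0.085],
    [[0.3, 0.077, 0], -56, 0.085],
    [[0.335, 0.086, 0], -59.3, 0.085],
    [[0.35, 0.0894, 0], -59.3, 0.085],
    [[0.35, 0.0894, 0], -59.3, 0.085],
    [[0.35, 0.0894, 0], -59.3, 0.085],
    [[0.35, 0.0894, 0], -59.3, 0.085]
  ]
}}

```text
time_s: 11.0
position: [0.5302, 0.2047, 0.2429]
tool_rot: [[-0.968, 0.251, -0.001], [0.251, 0.968, -0.0], [0.001, -0.001, -1.0]]
ft_force: [0.2, -0.3, 0.1]
grip_width: 0.0849
gripper_force: 0.0
```

```bash
python3 - <<'E'
from h import *
o=env.observe();print(o['position'],o['tool_rot'].round(4),o['grip_width'])
d=shot('wrist');P=cloud(d);g=cv2.cvtColor(d['img'],cv2.COLOR_RGB2GRAY)
near=(np.hypot(P[...,0]-.53,P[...,1]-.206)<.045)
m=near&(P[...,2]>.1)&(P[...,2]<.125)
k,l,s,c=cv2.connectedComponentsWithStats(m.astype(np.uint8)); i=1+s[1:,4].argmax(); m=l==i
q=P[m];print(s[i],q.mean(0),np.median(q[:,2]),cv2.minAreaRect(q[:,:2].astype(np.float32)))
v,u=np.nonzero(m);print('pl',cv2.minAreaRect(plane(d,np.c_[u,v],.113)[:,:2].astype(np.float32)))
m=near&(P[...,2]>.075)&(P[...,2]<.125);q=P[m];print('all',cv2.minAreaRect(q[:,:2].astype(np.float32)))
# charger top rect
m=(abs(P[...,2]-.06)<.006)&(abs(P[...,0]-.52)<.15);q=P[m];print('ch',np.median(q[:,2]),cv2.minAreaRect(q[:,:2].astype(np.float32)))
q=P[near&(P[...,2]>.078)&(P[...,2]<.107)]; T=o['tool_rot']; qq=(q-o['position'])@T
for z in(.08,.09,.1):
    k=abs(q[:,2]-z)<.005; print(z,k.sum(),qq[k,0].min().round(4),qq[k,0].max().round(4),qq[k,1].min().round(4),qq[k,1].max().round(4))
E
```

```text
[0.53024293 0.20466482 0.24292375] [[-9.680e-01  2.508e-01 -8.000e-04]
 [ 2.508e-01  9.680e-01 -4.000e-04]
 [ 6.000e-04 -6.000e-04 -1.000e+00]] 0.08491926806614314
[ 234  162   39   34 1242] [0.52771414 0.20705471 0.11067403] 0.11105063401620899 ((0.5288001298904419, 0.2065781056880951), (0.03948569670319557, 0.03405538946390152), 76.22370910644531)
pl ((0.5268208980560303, 0.20699839293956757), (0.03878797963261604, 0.03568607568740845), 76.67904663085938)
all ((0.5273000597953796, 0.2072569876909256), (0.05186619609594345, 0.036565277725458145), 75.16132354736328)
ch 0.05799647208052244 ((0.502174973487854, 0.059809207916259766), (0.41454842686653137, 0.16419991850852966), 81.05896759033203)
0.08 45 0.0062 0.0214 -0.0167 0.0272
0.09 89 -0.0016 0.0217 -0.0241 0.0278
0.1 202 -0.0043 0.0216 -0.0238 0.0275
```

```bash
python3 - <<'E'
from h import *
for n in('scene','side'):
    d=shot(n);P=cloud(d);hsv=cv2.cvtColor(d['img'],cv2.COLOR_RGB2HSV)
    m=(hsv[...,1]>110)&(hsv[...,0]<30)&(np.hypot(P[...,0]-.5425,P[...,1]+.155)<.05)&(P[...,2]>.056)&(P[...,2]<.2)
    q=P[m];t=q[q[:,2]>q[:,2].max()-.006];print(n,m.sum(),q.min(0).round(3),q.max(0).round(3),t.mean(0).round(4))
E
```

```text
scene 208 [ 0.535 -0.164  0.056] [ 0.555 -0.145  0.131] [ 0.5448 -0.1547  0.1288]
side 429 [ 0.533 -0.168  0.056] [ 0.551 -0.148  0.131] [ 0.541  -0.1587  0.1285]
```

Call:
{"fn": "drive_tool", "kwargs": {
  "series": [
    [[0.0005, 0.001, 0.03], 0, 0.085],
    [[0.0005, 0.001, 0.07], 0, 0.085],
    [[0.0005, 0.001, 0.11], 0, 0.085],
    [[0.0005, 0.001, 0.145], 0, 0.085],
    [[0.0005, 0.001, 0.165], 0, 0.085],
    [[0.0005, 0.001, 0.173], 0, 0.085],
    [[0.0005, 0.001, 0.173], 0, 0.085],
    [[0.0005, 0.001, 0.173], 0, 0.085]
  ]
}}

```text
time_s: 11.95
position: [0.5305, 0.207, 0.0715]
tool_rot: [[-0.968, 0.249, 0.002], [0.249, 0.968, 0.0], [-0.002, 0.001, -1.0]]
ft_force: [0.4, -1.1, 0.1]
grip_width: 0.0846
gripper_force: 0.0
```

Call:
{"fn": "drive_tool", "kwargs": {
  "series": [
    [[0, 0, 0], 0, 0.06],
    [[0, 0, 0], 0, 0.055],
    [[0, 0, 0], 0, 0.05],
    [[0, 0, 0], 0, 0.047],
    [[0, 0, 0], 0, 0.047],
    [[0, 0, 0], 0, 0.047]
  ],
  "newtons": 30
}}

```text
time_s: 12.55
position: [0.53, 0.207, 0.0706]
tool_rot: [[-0.969, 0.249, 0.001], [0.249, 0.969, -0.0], [-0.001, 0.0, -1.0]]
ft_force: [-0.3, -1.1, 2.3]
grip_width: 0.0467
gripper_force: 2.0
```

Stylus is home (top z same as at the start). Both catches are being touched nearly evenly, so I close fully.

Call:
{"fn": "drive_tool", "kwargs": {
  "series": [
    [[0, 0, 0], 0, 0.043],
    [[0, 0, 0], 0, 0.04],
    [[0, 0, 0], 0, 0.036],
    [[0, 0, 0], 0, 0.036],
    [[0, 0, 0], 0, 0.036],
    [[0, 0, 0], 0, 0.036]
  ],
  "newtons": 40
}}

```text
time_s: 13.15
position: [0.5299, 0.2066, 0.0709]
tool_rot: [[-0.969, 0.249, 0.0], [0.249, 0.969, -0.001], [-0.001, -0.001, -1.0]]
ft_force: [-2.2, -4.5, 8.5]
grip_width: 0.0396
gripper_force: 39.8
```

Call:
{"fn": "drive_tool", "kwargs": {
  "series": [
    [[0, 0, -0.001], 0, 0.03],
    [[0, 0, -0.003], 0, 0.03],
    [[0, 0, -0.005], 0, 0.03],
    [[0, 0, -0.007], 0, 0.03],
    [[0, 0, -0.007], 0, 0.03]
  ],
  "newtons": 60
}}

```text
time_s: 13.65
position: [0.5297, 0.2071, 0.0774]
tool_rot: [[-0.969, 0.249, -0.0], [0.249, 0.969, -0.0], [0.0, -0.0, -1.0]]
ft_force: [-1.1, -1.1, -0.1]
grip_width: 0.0396
gripper_force: 60.5
```

Call:
{"fn": "drive_tool", "kwargs": {
  "series": [
    [[0, 0, -0.01], 0, 0.03],
    [[0, 0, -0.02], 0, 0.03],
    [[0, 0, -0.03], 0, 0.03],
    [[0, 0, -0.045], 0, 0.03],
    [[0, 0, -0.065], 0, 0.03],
    [[0, 0, -0.09], 0, 0.03],
    [[0, 0, -0.115], 0, 0.03],
    [[0, 0, -0.135], 0, 0.03],
    [[0, 0, -0.145], 0, 0.03],
    [[0, 0, -0.148], 0, 0.03],
    [[0, 0, -0.148], 0, 0.03],
    [[0, 0, -0.148], 0, 0.03],
    [[0, 0, -0.148], 0, 0.03],
    [[0, 0, -0.148], 0, 0.03]
  ]
}}

```text
time_s: 15.05
position: [0.5297, 0.2071, 0.2247]
tool_rot: [[-0.969, 0.249, -0.001], [0.249, 0.969, -0.0], [0.001, -0.0, -1.0]]
ft_force: [0.5, 0.3, -1.9]
grip_width: 0.0395
gripper_force: 60.8
```

```bash
python3 - <<'E'
from h import *
o=env.observe();print(o['position'],o['ft_force'],o['wrist_torque'],o['grip_width'],abs(o['qvel']).max())
for n in('scene','side'):
    d=shot(n);P=cloud(d);g=cv2.cvtColor(d['img'],cv2.COLOR_RGB2GRAY)
    m=(np.hypot(P[...,0]-.53,P[...,1]-.206)<.035)&(P[...,2]>.08)&(P[...,2]<.23)
    q=P[m];print(n,q.min(0).round(4),q.max(0).round(4))
    for z in(.185,.19,.195,.2,.205,.21): print(z,(abs(q[:,2]-z)<.0025).sum(),q[abs(q[:,2]-z)<.0025].mean(0).round(4))
    m=(np.hypot(P[...,0]-.53,P[...,1]-.206)<.015); print('under',np.percentile(P[m][:,2],[0,10,30]).round(3))
E
```

```text
[0.52967628 0.20707044 0.2246859 ] [ 0.4776406   0.26588398 -1.91068696] [0.06570829 0.00933311 0.0223762 ] 0.039516798491279675 0.18837130416345507
scene [0.5189 0.1837 0.1884] [0.5531 0.2302 0.23  ]
0.185 0 [nan nan nan]
0.19 27 [0.5417 0.2122 0.1903]
0.195 54 [0.5433 0.2126 0.1949]
0.2 43 [0.5423 0.213  0.2002]
0.205 56 [0.5425 0.2111 0.205 ]
0.21 49 [0.5443 0.2123 0.2102]
under [0.031 0.035 0.267]
side [0.5086 0.1784 0.1873] [0.5427 0.2297 0.2299]
0.185 1 [0.5177 0.1925 0.1873]
0.19 28 [0.5256 0.1884 0.1904]
0.195 34 [0.5238 0.1886 0.1952]
0.2 38 [0.5251 0.1879 0.2   ]
0.205 36 [0.5246 0.1898 0.205 ]
0.21 37 [0.5239 0.1896 0.2102]
under [0.266 0.266 0.267]<stdin>:7: RuntimeWarning: Mean of empty slice.
  ret = um.true_divide(
```

```bash
python3 -c "
from rig import env
print(env.close_job())"
```

```text
the job is handed in; nothing more can be done
None
```

The job is handed in: I pressed the discharge button to a hard stop at about 21 N, stood the stylus back in its rest and let go. The fuse carrier is held upright and still with both catches pinched, its foot about 12.8 cm above the charger's top, after about 15 s of robot time.

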